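Set four mounted optics on their beam-line pads

ROBOT

A 6-joint arm with a two-finger parallel gripper is mounted at the origin on the work surface. World frame = base frame: x ahead of the robot, y to its left, z up, the work surface at z = 0. Lengths are in m, angles in rad, forces in N, time in s.
With the tool pointing down it reaches from about 0.3 to 0.75 m from the base axis. Payload 8.5 kg.
Tool frame: the origin (TCP) lies on the centre line of the jaws, within the pads' length; the fingertips stand 14 mm ahead of it and the grasp point (between the pads) lies 5 mm behind it; x points along the fingers, y is the direction in which the jaws open and shut, and the axes are right-handed (so a half turn about x gives the same grasp; the last joint's range is limited). The gripper opens to 88 mm and grips with 3 to 60 N. Pads are 18 mm wide; open, the fingers measure 123 mm over their backs; the gripper's body (75 mm by 187 mm) begins 45 mm behind the grasp point.
Start: joints at [-1.537, 0.381, 1.297, -0, 1.464, -0.215], TCP at [0.135, -0.533, 0.253] pointing down, gripper open.
Joint ranges: [-3.11, 3.11], [-0.89, 2.33], [0.22, 2.48], [-1.42, 4.56], [0.17, 2.85], [-2.88, 2.88]. Speed limits (rad/s): [2.39, 2.39, 3.14, 3.14, 3.14, 3.14].

INTERFACE

Orientations are given as a unit quaternion [x, y, z, w].
In Python, from cell import * gives the robot as it stands. The module is installed in compiled form; this text tells all that it offers. Calls block until the motion is done:
- move_pose(position, orientation): joint-space move of the TCP to a pose.
- movel(position, feed=0.15, rotation=None): straight line of the TCP; rotation=None keeps the orientation; feed is the mean speed in m/s.
- movej(angles): joint-space move.
- move_gripper(opening, newtons=None): finger opening in m; newtons is the grip in N (None keeps the last); returns when the fingers have stopped.
- hold(seconds).
- ik(position, orientation): joint angles nearest the present ones, or None.
- get_obs(): the state.
- read_camera(name): name is "scene" or "top"; returns a dict with "color" (420x560x3 uint8, blue, green, red), "depth" (420x560 float32, m along the optical axis (not along the pixel's ray), 0 where there is no reading), "intrinsics" (3x3 intrinsics, pixels), "cam_to_world" (4x4, takes a point from camera to world coordinates). Camera axes: x right, y down, z forward; pixel columns grow to the right and rows downward; lengths in m; the calibration is good to about 2 mm. A picture is of the moment at which its call begins.
A pose or a line that the arm cannot do raises IKError and nothing moves.
- sign_off(): hands the job in, once; it reports no verdict.
The state is a dict: "time": time; "joints": joint angles; "qvel": joint speeds; "effort": joint torques, N m; "eef_pos": TCP position; "orientation": TCP orientation; "force": force on the tool from outside, world axes, zero at the start; "wrist_torque": the same for the moment, N m; "gripper_width": finger opening in m.
Only numpy, scipy, OpenCV 4.12 (cv2) and the standard library are available. Lean on these libraries where they do the work, as an engineer would, in place of code of your own. Each camera call takes 0.05 s, during which the arm holds its last target. There are 200 camera calls.

TASK

Set up the beam line on the optical breadboard: stand each of the four mounted optics upright on the pad whose coloured outline matches its base in colour and shape, with the base inside the outline and the optic's front or back facing along the pad's black beam line (either way round). Never let an optic tip over, and leave the already aligned brass iris and aluminium beam dump where they stand. Let go of everything at the end.

Things in the scene. Friction and masses are not known exactly. Their poses are not given: they have to be found in the camera images.
- lens_head (a point): Mounted optic, 90 mm tall, 0.25 kg: base 12 mm thick, 12.7 mm post, head 46 to 90 mm up. RED ROUND base, 50 mm diameter; head a black ring with bluish lens, 44 mm diameter, 14 mm thick along x (grip across that). Point: centre of the head, on the base's vertical axis, 68 mm above the underside. x: level optical axis, through the head's flat front and back; z up.
- mirror_head (a point): Mounted optic, 90 mm tall, 0.25 kg: base 12 mm thick, 12.7 mm post, head 46 to 90 mm up. BLUE SQUARE base, 46 mm; head an aluminium plate, 14 mm along x (grip there, mid-plate), 52 mm along y; mirror at -x, two 12 mm long brass knobs at +x, 20 mm either side of the middle. Point: centre of the head, on the base's vertical axis, 68 mm above the underside. x: level optical axis, through the head's flat front and back; z up.
- splitter_head (a point): Mounted optic, 90 mm tall, 0.25 kg: base 12 mm thick, 12.7 mm post, head 46 to 90 mm up. YELLOW OBLONG base, 34 mm along x, 62 mm along y; head a black beam-splitter cube with amber windows, 34 x 34 mm, 44 mm high (grip across x). Point: centre of the head, on the base's vertical axis, 68 mm above the underside. x: level optical axis, through the head's flat front and back; z up.
- detector_head (a point): Mounted optic, 90 mm tall, 0.25 kg: base 12 mm thick, 12.7 mm post, head 46 to 90 mm up. GREEN HEXAGONAL base, 48 mm across flats; head a grey detector box, 26 mm along x (grip across that), 50 mm along y, black and brass aperture at -x. Point: centre of the head, on the base's vertical axis, 68 mm above the underside. x: level optical axis, through the head's flat front and back; z up.
- red_pad_top (a point): Fixed white pad, 84 x 84 x 4 mm, with a black beam line along its x axis, seen on both sides of a filled red round outline, 62 mm diameter, 6 mm larger all round than the base that belongs there. Point: centre of its top face, 4 mm above the table; x along the black line, z up.
- blue_pad_top (a point): Fixed white pad, 84 x 84 x 4 mm, with a black beam line along its x axis, seen on both sides of a filled blue square outline, 58 x 58 mm, 6 mm larger all round than the base that belongs there. Point: centre of its top face, 4 mm above the table; x along the black line, z up.
- yellow_pad_top (a point): Fixed white pad, 84 x 84 x 4 mm, with a black beam line along its x axis, seen on both sides of a filled yellow oblong outline, 46 mm along x and 74 mm along y, 6 mm larger all round than the base that belongs there. Point: centre of its top face, 4 mm above the table; x along the black line, z up.
- green_pad_top (a point): Fixed white pad, 84 x 84 x 4 mm, with a black beam line along its x axis, seen on both sides of a filled green hexagonal outline, 60 mm across flats, 6 mm larger all round than the base that belongs there. Point: centre of its top face, 4 mm above the table; x along the black line, z up.
- iris_mid (a point): Bystander, already aligned, not to be moved: loose iris with a brass round base (34 mm diameter), thin steel post and a brass ring with a black face, 75 mm tall. Point: on its vertical axis, 37 mm above the table.
- dump_mid (a point): Bystander, already aligned, not to be moved: loose upright aluminium beam dump with dark fins, 37 mm diameter, 50 mm tall. Point: on its vertical axis, 25 mm above the table. A screw jar (36 mm diameter, 45 mm tall) also stands about the middle of the board.
There are look-alikes about, which are no part of the job. What is shaped like the part that bears blue_pad_top but orange is not meant. There is more than one size of the part that bears lens_head; the job needs the larger.

How it is judged:
At the end, for the whole second after the job is handed in: Each optic stands upright (0.08 rad) and at rest on its own pad: axis within 12 mm of the pad centre, base down on the pad (4 mm), x axis within 0.26 rad of the black line, either way round. Iris and beam dump are within 15 mm of where they began (horizontal distance between lens_head and red_pad_top below 0.012 m and z of lens_head in the frame of red_pad_top between 0.064 and 0.072 m and angle between the x axis of lens_head and the x axis of red_pad_top, either way round below 0.26 rad and angle between each of lens_head, mirror_head, splitter_head, detector_head's own z axis and vertical below 0.08 rad and linear speed of each of lens, mirror, splitter, detector below 0.02 m/s and horizontal distance between mirror_head and blue_pad_top below 0.012 m and z of mirror_head in the frame of blue_pad_top between 0.064 and 0.072 m and angle between the x axis of mirror_head and the x axis of blue_pad_top, either way round below 0.26 rad and horizontal distance between splitter_head and yellow_pad_top below 0.012 m and z of splitter_head in the frame of yellow_pad_top between 0.064 and 0.072 m and angle between the x axis of splitter_head and the x axis of yellow_pad_top, either way round below 0.26 rad and horizontal distance between detector_head and green_pad_top below 0.012 m and z of detector_head in the frame of green_pad_top between 0.064 and 0.072 m and angle between the x axis of detector_head and the x axis of green_pad_top, either way round below 0.26 rad and distance of each of iris_mid, dump_mid from where it was at the start of the episode below 0.015 m); the robot touches nothing.
It fails at once if an optic is tipped over (angle between any of lens_head, mirror_head, splitter_head, detector_head's own z axis and vertical above 0.6 rad).
It fails at once if the aligned iris is pushed out of place (15 mm) or over (distance of iris_mid from where it was at the start of the episode above 0.015 m).
It fails at once if the aligned beam dump is pushed out of place (15 mm) or over (distance of dump_mid from where it was at the start of the episode above 0.015 m).
It also fails if it takes over 109 s, if anything falls off the work surface, if the arm or the gripper's body presses on something with over 40 N, if the wrist force passes 120 N, or if a joint passes its speed limit or range.

## Working session

There is one attempt and no reset: what is moved stays moved. The work goes in short steps, each a Python script; the robot and the scene stay as the last script left them, time stands still between calls to the robot, and variables do not carry over. Pictures are saved under pics/ and viewed, about 12 in all and at most 16, crops included, and the job is handed in when it is done.

```bash
mkdir -p pics; python3 - <<'E'
from cell import *
import cv2,numpy as np
for n in("scene","top"):
    r=read_camera(n);cv2.imwrite(f"pics/{n}0.png",cv2.resize(r["color"],(800,600),interpolation=cv2.INTER_CUBIC));np.savez(f"{n}0.npz",**r)
    print(n,r["intrinsics"],r["cam_to_world"].round(4))
print(get_obs())
E
```

```text
scene [[461.19390761   0.         272.62578765]
 [  0.         461.19390761 211.86921367]
 [  0.           0.           1.        ]] [[-0.4632  0.6176 -0.6357  1.0163]
 [ 0.8862  0.3295 -0.3257  0.275 ]
 [ 0.0083 -0.7142 -0.6999  0.6665]
 [ 0.      0.      0.      1.    ]]
top [[430.03130865   0.         279.16274707]
 [  0.         430.03130865 201.05316242]
 [  0.           0.           1.        ]] [[ 1.710e-02 -9.979e-01  6.240e-02  4.448e-01]
 [-9.999e-01 -1.710e-02  6.000e-04 -0.000e+00]
 [ 5.000e-04 -6.240e-02 -9.981e-01  1.013e+00]
 [ 0.000e+00  0.000e+00  0.000e+00  1.000e+00]]
{'time': 0.1, 'joints': array([-1.53728970e+00,  3.81113846e-01,  1.29815235e+00, -4.71448083e-05,
        1.46359865e+00, -2.15308700e-01]), 'qvel': array([ 0.0008356 , -0.00135445, -0.00268756, -0.00111612, -0.00035955,
       -0.0003772 ]), 'effort': array([ 5.06279088e-03, -4.38641059e+01, -2.24910074e+01,  7.15268101e-02,
        3.41713952e-02, -6.72349984e-05]), 'eef_pos': array([ 0.13541483, -0.53282694,  0.25221844]), 'orientation': array([ 0.70166576,  0.08819395, -0.7016171 ,  0.08729508]), 'force': array([-1.17670364,  0.66125063,  0.03536964]), 'wrist_torque': array([-0.00039226, -0.05722868, -0.00639707]), 'gripper_width': 0.0880850208715657}
```

View pics/top0.png

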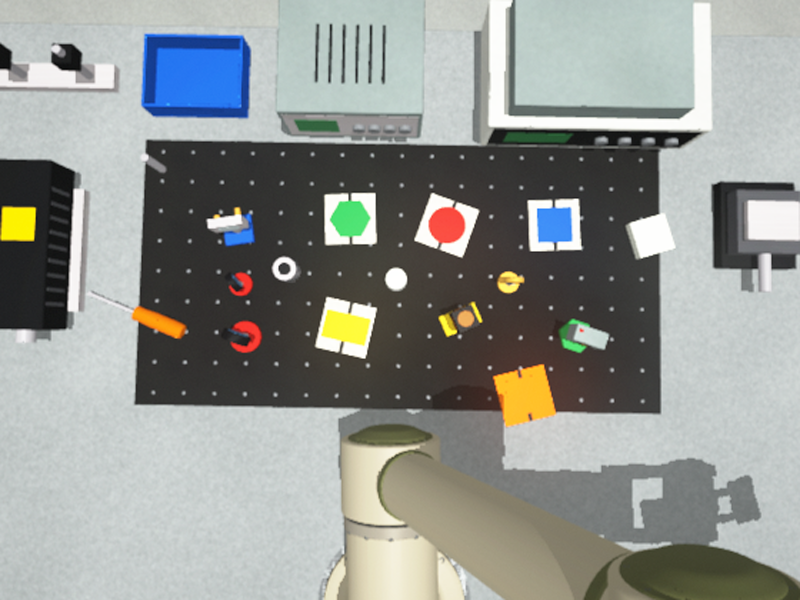

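View pics/scene0.png

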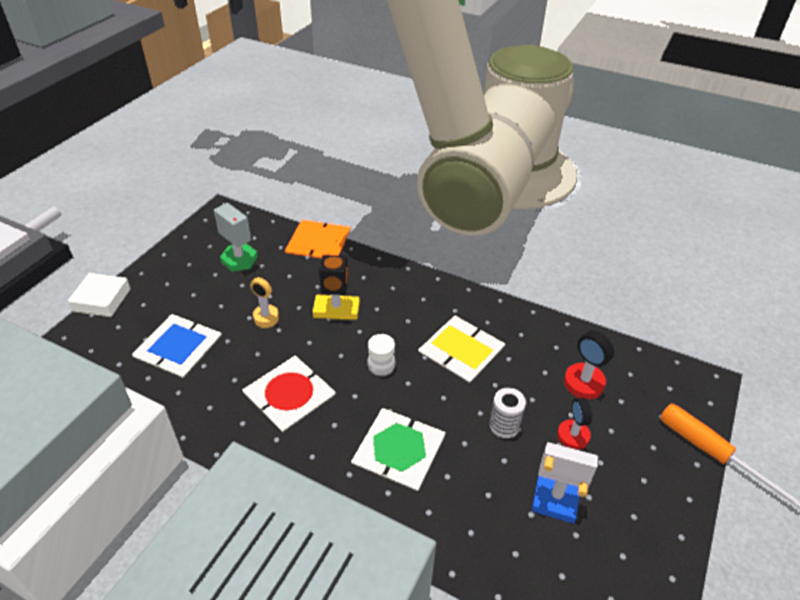

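Top view (800×600): the detector is at (585,337), the splitter at (461,319), and the mirror at (235,228). There are two red-based lenses. The one at (243,337) has the larger base and is the one meant; the one at (240,284) is the smaller look-alike. The pads are green (350,218), red (447,225), yellow (346,327) and blue (554,225). The orange pad at (525,395) is a decoy. The iris is at (509,282), the dump at (285,269) and the jar at (396,280).

Next I'll get metric positions from the depth of both cameras, plus an enlarged crop montage to confirm.

```bash
cat > vis.py <<'E'
import numpy as np,cv2
def cloud(r):
    d=r["depth"];K=r["intrinsics"];T=r["cam_to_world"]
    v,u=np.indices(d.shape)
    P=np.stack([(u-K[0,2])/K[0,0]*d,(v-K[1,2])/K[1,1]*d,d],-1)@T[:3,:3].T+T[:3,3]
    P[d==0]=np.nan
    return P
def proj(r,p):
    T=r["cam_to_world"];c=T[:3,:3].T@(np.asarray(p)-T[:3,3]);q=r["intrinsics"]@c;return q[:2]/q[2]
def colors(r):
    h=cv2.cvtColor(r["color"],cv2.COLOR_BGR2HSV).astype(int);H,S,V=h[...,0],h[...,1],h[...,2]
    ok=(S>130)&(V>70)
    return dict(red=ok&((H<6)|(H>174)),yellow=ok&(H>23)&(H<34),green=ok&(H>50)&(H<80)&(S>110),blue=ok&(H>100)&(H<125))
def rect(xy):
    (c,s,a)=cv2.minAreaRect(xy.astype(np.float32)*1000)
    return np.round(c,1),np.round(s,1),round(a,1)
E
python3 - <<'E'
from vis import *
R={n:dict(np.load(n+"0.npz")) for n in("top","scene")}
for n,r in R.items():
    P=cloud(r);C=colors(r)
    for k,m in C.items():
        m=m&(P[...,2]<.025)&(P[...,2]>-.01)&(P[...,0]>.15)&(abs(P[...,1])<.5)&(P[...,0]<.75)
        N,L,st,_=cv2.connectedComponentsWithStats(m.astype(np.uint8))
        for i in range(1,N):
            if st[i,4]<40: continue
            q=P[L==i];print(n,k,st[i,4],"mean",q.mean(0).round(4),"rect",*rect(q[:,:2]),"z90",np.percentile(q[:,2],90).round(4))
    # tall things
    m=(P[...,2]>.03)&(P[...,2]<.12)&(P[...,0]>.2)&(abs(P[...,1])<.36)&(P[...,0]<.56)
    N,L,st,_=cv2.connectedComponentsWithStats(m.astype(np.uint8))
    for i in range(1,N):
        if st[i,4]<30: continue
        q=P[L==i];t=q[q[:,2]>q[:,2].max()-.010];print(n,"TALL",st[i,4],"c",q.mean(0).round(3),"zmax",q[:,2].max().round(4),"rect",*rect(q[:,:2]),"toprect",*rect(t[:,:2]))
r=R["top"];tiles=[]
for u,v in[(238,228),(240,310),(461,320),(585,337),(350,218),(447,225),(346,327),(554,225)]:
    u*=.7;v*=.7;t=r["color"][int(v-24):int(v+24),int(u-24):int(u+24)];tiles.append(cv2.resize(t,(200,200),interpolation=cv2.INTER_CUBIC))
cv2.imwrite("pics/m1.png",np.vstack([np.hstack(tiles[:4]),np.hstack(tiles[4:])]))
E
```

```text
top red 496 mean [ 0.6134 -0.0761  0.0034] rect [613.8 -75.6] [58.5 57.5] 1.3 z90 0.0056
top red 151 mean [0.5091 0.2564 0.0063] rect [507.9 260.5] [37.3 39.1] 64.7 z90 0.01
top red 286 mean [0.4251 0.2451 0.0093] rect [423.6 249.9] [51.7 52.3] 86.5 z90 0.0127
top yellow 59 mean [ 0.5106 -0.1764  0.011 ] rect [ 510.1 -177.4] [30.6 13.3] 85.8 z90 0.0133
top yellow 570 mean [0.4412 0.0875 0.0033] rect [442.   87.4] [71.8 45.8] 77.3 z90 0.0055
top yellow 112 mean [ 0.4479 -0.0789  0.0097] rect [448.2 -79.1] [34.5 16.8] 23.5 z90 0.0132
top green 503 mean [0.6217 0.0842 0.0033] rect [621.4  84.3] [56.4 62.5] 63.4 z90 0.0055
top green 159 mean [ 0.4307 -0.2806  0.01  ] rect [ 435.9 -284.8] [44.4 50.1] 73.1 z90 0.0133
top blue 537 mean [ 0.6168 -0.2544  0.0033] rect [ 616.9 -254.7] [57.7 55.8] 2.9 z90 0.0056
top blue 249 mean [0.5901 0.2625 0.0097] rect [599. 270.] [51.2 52.2] 10.2 z90 0.0132
top TALL 229 c [0.531 0.18  0.048] zmax 0.0533 rect [530.7 181.4] [34.2 36.3] 3.8 toprect [530.4 181.6] [35.9 33.9] 89.8
top TALL 170 c [0.519 0.005 0.044] zmax 0.0474 rect [519.2   5.7] [32.  31.7] 1.
[... 1915 characters left out ...]
rect [459.9 -96.1] [37.5 35. ] 26.7 toprect [459.1 -96.4] [37.2 33.8] 24.0
scene TALL 191 c [ 0.523 -0.172  0.058] zmax 0.0763 rect [ 522.1 -174.8] [31.1 11.1] 89.8 toprect [ 521.  -173.6] [10.  25.9] 6.6
scene TALL 524 c [0.43  0.254 0.071] zmax 0.0914 rect [425.7 253. ] [43.6 16.9] 68.3 toprect [425.6 253.6] [33.4 16.4] 69.8
scene TALL 278 c [0.525 0.011 0.042] zmax 0.0473 rect [521.7   9.8] [32.2 31. ] 28.8 toprect [521.7   9.8] [32.2 30.9] 28.5
scene TALL 454 c [0.538 0.187 0.046] zmax 0.0527 rect [533.9 186.2] [36.2 37. ] 72.5 toprect [533.8 185.5] [36.4 35.9] 14.9
scene TALL 238 c [0.515 0.264 0.056] zmax 0.0679 rect [511.2 265. ] [31.6 12.5] 36.8 toprect [511.5 265.4] [27.  12.2] 36.4
```

View pics/m1.png

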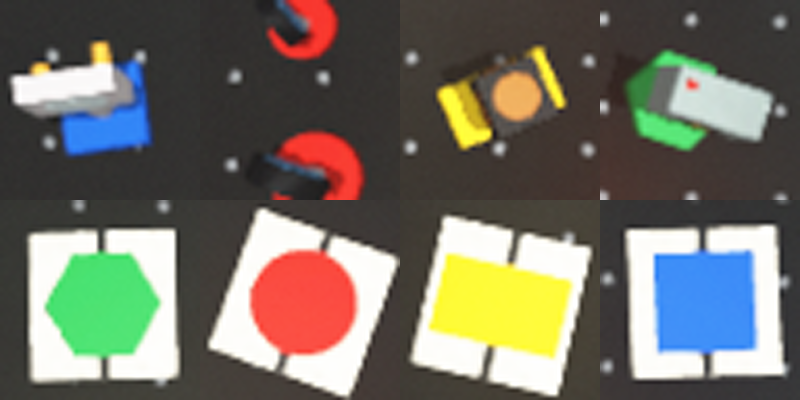

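The crops confirm the larger lens as the lower one in tile 2, and all four pad lines run roughly up-down in the image. The two cameras differ by 3–4 mm, so I'll average them. Next come axis directions, obstacles at the back and an IK check.

```bash
cat > mot.py <<'E'
from cell import *
import numpy as np
from scipy.spatial.transform import Rotation as Rn
def quat(psi):
    c,s=np.cos(psi),np.sin(psi)
    return Rn.from_matrix(np.array([[0,0,-1],[c,s,0],[s,-c,0]]).T).as_quat()
def best(p,th):
    "of psi and psi+pi, the one whose last joint is nearest the middle"
    o=[]
    for psi in(th,th+np.pi):
        j=ik(p,quat(psi))
        if j is not None:o.append((abs(j[5]),psi,j))
    return min(o,key=lambda t:t[0])[1:] if o else (None,None)
E
cat > meas.py <<'E'
from vis import *
def ax(xy,long=None):
    b=cv2.boxPoints(cv2.minAreaRect(xy.astype(np.float32)*1000));e=[b[1]-b[0],b[2]-b[1]]
    e.sort(key=np.linalg.norm)
    f=lambda v:np.degrees(np.arctan2(v[1],v[0]))%180
    return b.mean(0).round(1),[np.linalg.norm(v).round(1) for v in e],[f(v).round(1) for v in e]  # short, long
def head(P,xy,r=.05,z=(.05,.10)):
    m=(np.hypot(P[...,0]-xy[0],P[...,1]-xy[1])<r)&(P[...,2]>z[0])&(P[...,2]<z[1]);return P[m]
E
python3 - <<'E'
from meas import *; from mot import *
R={n:dict(np.load(n+"0.npz")) for n in("top","scene")}
pads=dict(red=(.614,-.074),blue=(.6174,-.252),yellow=(.442,.0895),green=(.6225,.086))
opt=dict(red=(.424,.2515),blue=(.602,.271),yellow=(.4583,-.0983),green=(.4345,-.286))
for n,r in R.items():
    P=cloud(r)
    for k,c in opt.items():
        q=head(P,c,.045);t=q[q[:,2]>.08];print(n,k,"head",*ax(q[:,:2]),"top",*ax(t[:,:2]),q[:,2].max().round(4))
    V=r["color"].min(-1)
    for k,c in pads.items():
        m=(np.hypot(P[...,0]-c[0],P[...,1]-c[1])<.075)&(P[...,2]<.02)&(((V>150))|colors(r)[k])
        m=cv2.morphologyEx(m.astype(np.uint8),cv2.MORPH_OPEN,np.ones((3,3)))>0
        print(n,k,"pad",*ax(P[m][:,:2]))
    m=(P[...,0]>.62)&(P[...,0]<.9)&(P[...,2]>.06)&(abs(P[...,1])<.4);q=P[m]
    print(n,"back xmin",q[:,0].min(),"zmax",q[:,2].max())
for k in opt:
    for c in(opt[k],pads[k]):
        for z in(.065,.2):print(k,c,z,[None if (j:=ik((*c,z),quat(a))) is None else j.round(2)[5] for a in np.radians([-20,20,160,200])])
E
```

```text
top red head [422.5 248.1] [np.float32(14.7), np.float32(42.3)] [np.float32(159.4), np.float32(69.4)] top [422.8 248.7] [np.float32(14.7), np.float32(34.3)] [np.float32(159.4), np.float32(69.4)] 0.091
top blue head [602.6 267.5] [np.float32(26.5), np.float32(52.2)] [np.float32(10.1), np.float32(100.1)] top [603.  267.5] [np.float32(26.3), np.float32(52.3)] [np.float32(9.2), np.float32(99.2)] 0.0924
top yellow head [ 457.  -100.1] [np.float32(34.4), np.float32(34.5)] [np.float32(114.2), np.float32(24.2)] top [ 456.8 -100.4] [np.float32(33.8), np.float32(33.9)] [np.float32(23.8), np.float32(113.8)] 0.093
top green head [ 432.6 -288.4] [np.float32(26.8), np.float32(50.8)] [np.float32(162.5), np.float32(72.5)] top [ 433.1 -288.8] [np.float32(25.7), np.float32(50.3)] [np.float32(162.4), np.float32(72.4)] 0.0936
top red pad [613.8 -76.4] [np.float32(85.6), np.float32(86.2)] [np.float32(71.2), np.float32(161.2)]
top blue pad [ 617.2 -255.2] [np.float32(85.3), np.float32(86.6)] [np.float32(92.8), np.float32(2.8)]
top yellow pad [441.1  87.5] [np.float32(85.6), np.float32(86.1)] [np.float32(1
[... 2282 characters left out ...]
low (0.4583, -0.0983) 0.2 [np.float64(-0.12), np.float64(-0.81), None, np.float64(2.33)]
yellow (0.442, 0.0895) 0.065 [np.float64(0.29), np.float64(-0.41), np.float64(-2.86), np.float64(2.73)]
yellow (0.442, 0.0895) 0.2 [np.float64(0.29), np.float64(-0.41), np.float64(-2.86), np.float64(2.73)]
green (0.4345, -0.286) 0.065 [np.float64(-0.46), np.float64(-1.16), np.float64(2.68), np.float64(1.98)]
green (0.4345, -0.286) 0.2 [np.float64(-0.46), np.float64(-1.16), np.float64(2.68), np.float64(1.98)]
green (0.6225, 0.086) 0.065 [np.float64(0.3), np.float64(-0.4), np.float64(-2.84), np.float64(2.74)]
green (0.6225, 0.086) 0.2 [np.float64(0.3), np.float64(-0.4), np.float64(-2.84), np.float64(2.74)]
```

```bash
python3 - <<'E'
from meas import *
for n in("top","scene"):
    r=dict(np.load(n+"0.npz"));P=cloud(r)
    for a in np.arange(-.36,.36,.06):
        q=P[(P[...,0]>.66)&(P[...,0]<.9)&(P[...,2]>.05)&(P[...,2]<.3)&(P[...,1]>=a)&(P[...,1]<a+.06)]
        if len(q):print(n,a.round(2),"xmin",np.percentile(q[:,0],1).round(3),"zmax",q[:,2].max().round(3))
E
```

```text
top -0.36 xmin 0.741 zmax 0.155
top -0.3 xmin 0.747 zmax 0.154
top -0.24 xmin 0.747 zmax 0.155
top -0.18 xmin 0.747 zmax 0.154
top -0.06 xmin 0.751 zmax 0.124
top 0.0 xmin 0.75 zmax 0.124
top 0.06 xmin 0.752 zmax 0.125
top 0.12 xmin 0.757 zmax 0.124
top 0.18 xmin 0.758 zmax 0.124
top 0.24 xmin 0.789 zmax 0.054
top 0.3 xmin 0.788 zmax 0.053
scene -0.36 xmin 0.765 zmax 0.151
scene -0.3 xmin 0.766 zmax 0.152
scene -0.24 xmin 0.767 zmax 0.152
scene -0.18 xmin 0.754 zmax 0.152
scene -0.06 xmin 0.763 zmax 0.123
scene 0.0 xmin 0.763 zmax 0.123
scene 0.06 xmin 0.763 zmax 0.123
scene 0.12 xmin 0.762 zmax 0.123
scene 0.18 xmin 0.763 zmax 0.124
```

Nothing at the back comes nearer than x ≈ 0.74, and the gripper body reaches 0.716, so it's clear. I'll start with the splitter.

```bash
cat > job.py <<'E'
from mot import *
from vis import *
G=.066  # TCP height in the grasp
O=dict(splitter=((.4583,-.0982),24,.034,(.4415,.0894),168),lens=((.4241,.2507),159,.014,(.6137,-.0746),161),
 mirror=((.5985,.2695),9.5,.014,(.6174,-.2533),2.6),detector=((.4345,-.2862),162.5,.026,(.6222,.0860),2.7))
def say(t):
    o=get_obs();print(t,round(o["time"],1),"tcp",o["eef_pos"].round(4),"F",o["force"].round(1),"w",round(o["gripper_width"],4))
def go(p,th,z):
    psi,j=best((*p,z),np.radians(th));movej(j)
def pick(n):
    p,a,w,_,_=O[n]
    go(p,a,.22);move_gripper(w+.026);movel((*p,.11),feed=.2);movel((*p,G),feed=.06)
    move_gripper(0,20);say("gripped "+n)
    movel((*p,G+.01),feed=.04);movel((*p,.225),feed=.15);say("lifted")
def over(n):
    go(O[n][3],O[n][4],.225);say("over pad")
def put(n,c=(0,0),dz=.0055):
    p=np.array(O[n][3])+c
    movel((*p,G+.03),feed=.15);movel((*p,G+dz),feed=.03);say("down")
def release(n):
    move_gripper(O[n][2]+.026);hold(.2);p=get_obs()["eef_pos"];movel((p[0],p[1],.11),feed=.08);movel((p[0],p[1],.225),feed=.25);say("released")
def snap(tag,cams=("top","scene")):
    for c in cams:
        r=read_camera(c);np.savez(f"{tag}_{c}.npz",**r);cv2.imwrite(f"pics/{tag}_{c}.png",cv2.resize(r["color"],(800,600),interpolation=cv2.INTER_CUBIC))
E
python3 - <<'E'
from job import *
pick("splitter");over("splitter");snap("s1",("scene",))
E
```

```text
gripped splitter 4.7 tcp [ 0.4583 -0.0982  0.0661] F [-0.2  0.4  1.4] w 0.034
lifted 6.3 tcp [ 0.458  -0.0981  0.2242] F [-0.4 -0.3 -2.7] w 0.0339
over pad 7.2 tcp [0.4416 0.089  0.2247] F [ 0.5 -0.8 -2.2] w 0.0339
```

View pics/s1_scene.png

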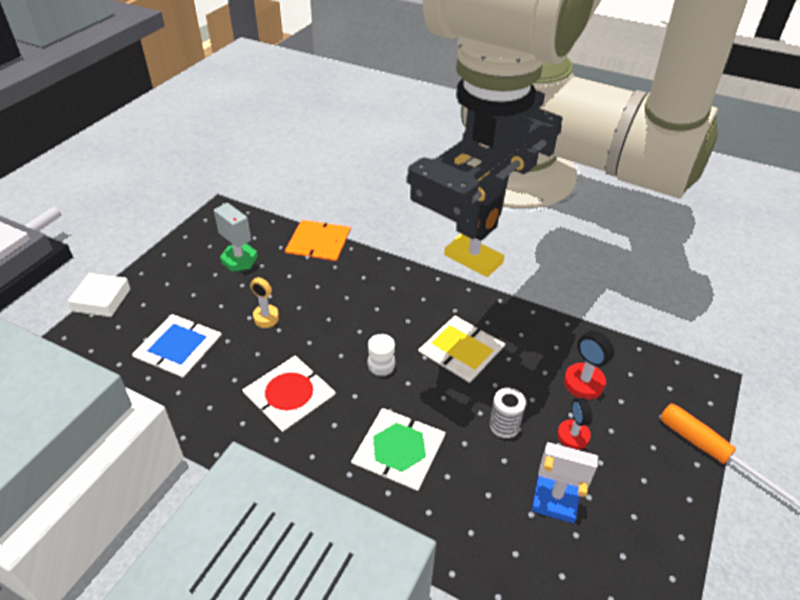

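The splitter hangs upright at (475,255) over the yellow pad at (462,348), with the base parallel to the outline. I'll place it and check.

```bash
cat > chk.py <<'E'
from meas import *
import sys
def chk(tag,c,cams=("top","scene"),r0=.055):
    for n in cams:
        P=cloud(dict(np.load(f"{tag}_{n}.npz")))
        q=head(P,c,r0);t=q[q[:,2]>.085]
        print(n,"head",*ax(q[:,:2]),"top",*ax(t[:,:2]),"zmed top",np.median(t[:,2]).round(4))
def crop(tag,n,uv,k=48):
    u,v=[int(x*.7) for x in uv];r=np.load(f"{tag}_{n}.npz")["color"]
    return cv2.resize(r[v-k:v+k,u-k:u+k],(400,400),interpolation=cv2.INTER_CUBIC)
E
python3 - <<'E'
from job import *
put("splitter");release("splitter")
go(O["lens"][0],O["lens"][1],.225);snap("s2")
from chk import *
chk("s2",(.4415,.0894));cv2.imwrite("pics/s2c.png",np.hstack([crop("s2","top",(346,327),36),crop("s2","scene",(462,330),36)]))
E
```

```text
down 9.3 tcp [0.4416 0.0894 0.0716] F [-0.6 -0.8 -2.2] w 0.0335
released 11.3 tcp [0.4409 0.0894 0.2236] F [-0.3 -0.5 -0.5] w 0.06
top head [439.6  86.9] [np.float32(34.3), np.float32(34.6)] [np.float32(168.3), np.float32(78.3)] top [439.5  87.2] [np.float32(33.9), np.float32(34.1)] [np.float32(168.3), np.float32(78.3)] zmed top 0.0932
scene head [442.   91.5] [np.float32(36.0), np.float32(36.8)] [np.float32(77.9), np.float32(167.9)] top [441.7  91.6] [np.float32(34.2), np.float32(36.2)] [np.float32(78.1), np.float32(168.1)] zmed top 0.0934
```

View pics/s2c.png

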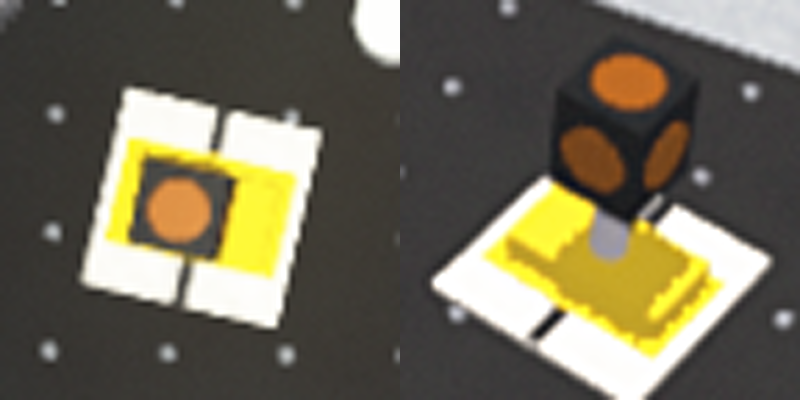

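The splitter stands upright within about 2 mm of the yellow pad's centre, aligned with the line to within 1°. Next is the larger lens, (0.424, 0.251), 50 mm base.

```bash
python3 - <<'E'
from job import *
pick("lens");over("lens")
assert abs(get_obs()["gripper_width"]-.014)<.003
put("lens");release("lens")
go(O["mirror"][0],O["mirror"][1],.225);snap("s3")
from chk import *
chk("s3",O["lens"][3]);cv2.imwrite("pics/s3c.png",np.hstack([crop("s3","top",(447,225),36),crop("s3","scene",(290,375),36)]))
E
```

```text
gripped lens 14.9 tcp [0.4241 0.2507 0.0661] F [-0.9 -0.   2.2] w 0.0137
lifted 16.4 tcp [0.4237 0.2506 0.2242] F [-0.9 -0.3 -2.9] w 0.0139
over pad 17.8 tcp [ 0.6135 -0.0734  0.2251] F [-0.2 -0.  -2.8] w 0.0138
down 19.8 tcp [ 0.6138 -0.0746  0.0717] F [-0.4  0.8 -2.8] w 0.014
released 21.8 tcp [ 0.6132 -0.0744  0.2234] F [-0.7  0.2 -1.2] w 0.04
top head [611.4 -76.1] [np.float32(15.0), np.float32(43.3)] [np.float32(162.9), np.float32(72.9)] top [611.9 -75.6] [np.float32(14.2), np.float32(35.1)] [np.float32(162.6), np.float32(72.6)] zmed top 0.09
scene head [614.6 -72.2] [np.float32(16.2), np.float32(44.4)] [np.float32(159.3), np.float32(69.3)] top [614.7 -70.9] [np.float32(15.3), np.float32(33.7)] [np.float32(158.3), np.float32(68.3)] zmed top 0.0905
```

View pics/s3c.png

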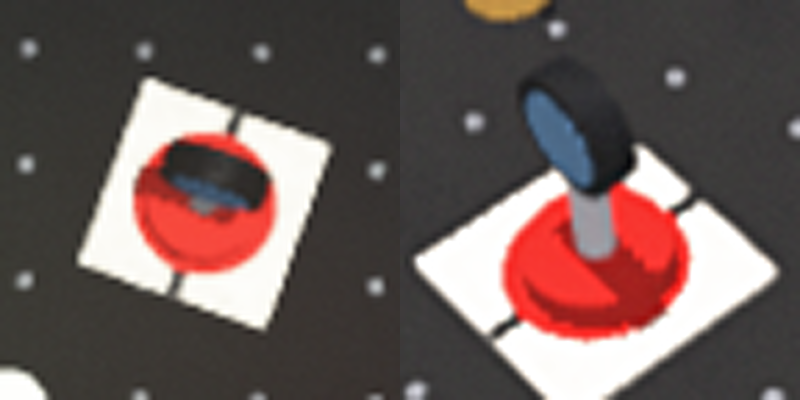

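The lens is upright, centred in the red outline and aligned. Mirror next.

```bash
python3 - <<'E'
from job import *
pick("mirror");over("mirror")
assert abs(get_obs()["gripper_width"]-.014)<.003
put("mirror");release("mirror")
go(O["detector"][0],O["detector"][1],.225);snap("s4")
from chk import *
chk("s4",O["mirror"][3]);cv2.imwrite("pics/s4c.png",np.hstack([crop("s4","top",(554,225),36),crop("s4","scene",(178,325),36)]))
E
```

```text
gripped mirror 25.8 tcp [0.5986 0.2695 0.0661] F [ 0.8 -0.1  1. ] w 0.0138
lifted 27.3 tcp [0.5982 0.2694 0.2239] F [ 0.3  0.5 -3.4] w 0.014
over pad 29.2 tcp [ 0.6178 -0.2522  0.2251] F [-0.2 -0.1 -2.3] w 0.0136
down 31.2 tcp [ 0.6175 -0.2534  0.0717] F [ 0.4  0.4 -2. ] w 0.0137
released 33.2 tcp [ 0.6169 -0.253   0.2232] F [0.3 0.4 0.1] w 0.0397
top head [ 621.5 -254.7] [np.float32(27.3), np.float32(52.1)] [np.float32(2.3), np.float32(92.3)] top [ 621.7 -254.8] [np.float32(26.2), np.float32(51.7)] [np.float32(3.3), np.float32(93.3)] zmed top 0.0925
scene head [ 623.8 -251.2] [np.float32(27.9), np.float32(54.0)] [np.float32(2.6), np.float32(92.6)] top [ 623.3 -251.1] [np.float32(26.3), np.float32(52.7)] [np.float32(5.8), np.float32(95.8)] zmed top 0.0925
```

View pics/s4c.png

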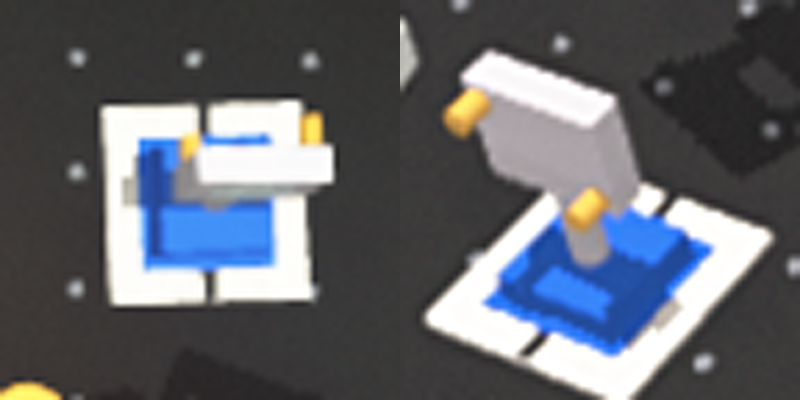

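The mirror is centred on the blue pad; its plate centre is about (0.6165, −0.253). Now the detector.

```bash
python3 - <<'E'
from job import *
pick("detector");over("detector")
assert abs(get_obs()["gripper_width"]-.026)<.004
put("detector");release("detector")
movej([-1.537,.381,1.297,0,1.464,-.215]);snap("s5")
from chk import *
chk("s5",O["detector"][3])
for n,c in(("dump",(.532,.184)),("iris",(.520,-.176))):
    for t in("top","scene"):
        for f in(f"{t}0.npz",f"s5_{t}.npz"):
            q=head(cloud(dict(np.load(f))),c,.035,(.03,.1));print(n,t,q.mean(0).round(4))
for k in("splitter","lens","mirror"):print(k);chk("s5",O[k][3])
cv2.imwrite("pics/s5c.png",np.hstack([crop("s5","top",(350,218),36),crop("s5","scene",(400,425),36)]))
E
```

```text
gripped detector 36.8 tcp [ 0.4347 -0.2863  0.0661] F [ 1.2 -0.4  0.6] w 0.0261
lifted 38.3 tcp [ 0.4342 -0.2859  0.2241] F [-0.5 -1.  -3.7] w 0.0262
over pad 39.9 tcp [0.6222 0.0848 0.225 ] F [-1.2  0.4 -1.4] w 0.0259
down 41.8 tcp [0.6223 0.086  0.0717] F [-0.6  0.3 -3. ] w 0.0257
released 43.8 tcp [0.6217 0.086  0.2233] F [-0.7  0.5 -0.9] w 0.0521
top head [620.5  82.3] [np.float32(26.0), np.float32(49.3)] [np.float32(1.3), np.float32(91.3)] top [620.7  82.9] [np.float32(25.7), np.float32(48.0)] [np.float32(1.3), np.float32(91.3)] zmed top 0.0929
scene head [624.   87.2] [np.float32(28.7), np.float32(50.3)] [np.float32(2.6), np.float32(92.6)] top [623.8  87.2] [np.float32(28.2), np.float32(50.4)] [np.float32(2.2), np.float32(92.2)] zmed top 0.0934
dump top [0.5305 0.1803 0.0478]
dump top [0.5304 0.1803 0.0482]
dump scene [0.5382 0.1868 0.0465]
dump scene [0.5382 0.1868 0.0465]
iris top [ 0.5176 -0.1765  0.0668]
iris top [ 0.5176 -0.1764  0.0668]
iris scene [ 0.5231 -0.1722  0.0582]
iris scene [ 0.5231 -0.1723  0.0581]
splitter
top head [439.6  86.9] [np.float32(34.3), np.float32(3
[... 507 characters left out ...]
oat32(33.6)] [np.float32(162.0), np.float32(72.0)] zmed top 0.0906
scene head [614.6 -71.6] [np.float32(15.6), np.float32(43.5)] [np.float32(161.4), np.float32(71.4)] top [615.  -71.3] [np.float32(15.4), np.float32(35.1)] [np.float32(159.4), np.float32(69.4)] zmed top 0.0908
mirror
top head [ 621.6 -254.7] [np.float32(27.1), np.float32(51.9)] [np.float32(2.8), np.float32(92.8)] top [ 619.3 -254.5] [np.float32(26.4), np.float32(51.5)] [np.float32(10.1), np.float32(100.1)] zmed top 0.0926
scene head [ 623.9 -251.3] [np.float32(26.8), np.float32(54.0)] [np.float32(3.4), np.float32(93.4)] top [ 623.6 -251.4] [np.float32(26.3), np.float32(53.8)] [np.float32(3.6), np.float32(93.6)] zmed top 0.0923
```

View pics/s5c.png

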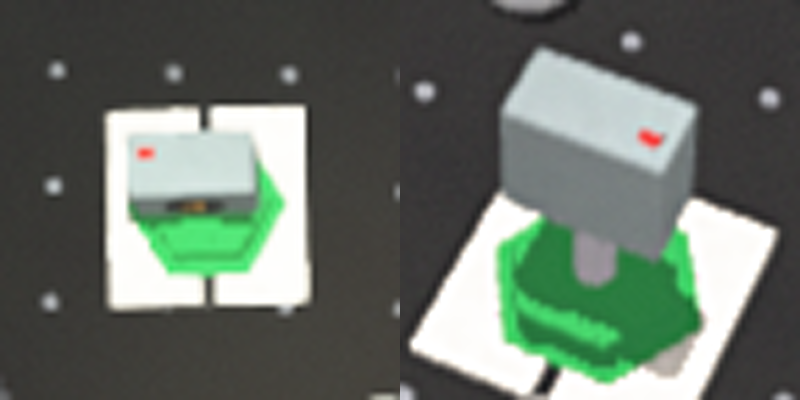

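View pics/s5_scene.png

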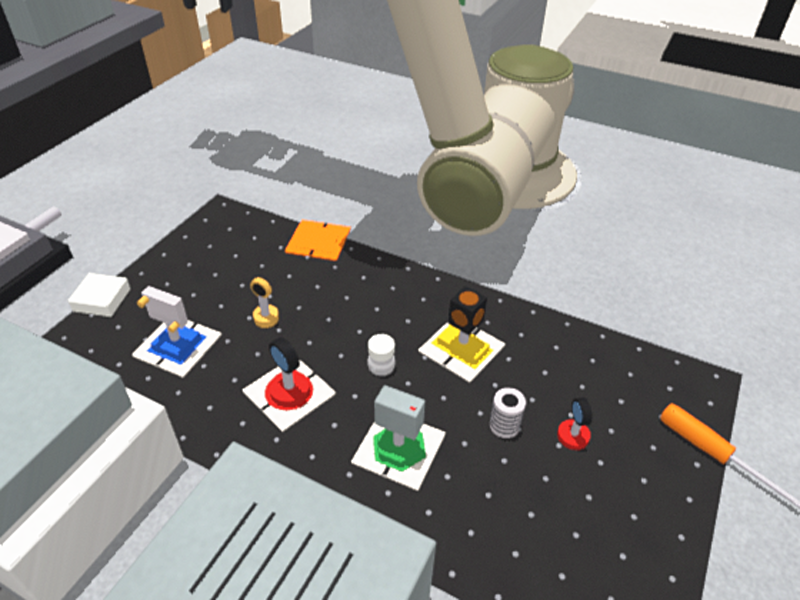

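All four optics stand upright inside their outlines, and the iris and dump haven't moved. The arm is back at its start pose, so I'm handing in.

```bash
python3 -c "
from cell import *
print(get_obs()['time'],abs(get_obs()['qvel']).max());sign_off()"
```

```text
46.7 0.0030667589722300024
the job is handed in; nothing more can be done
```

I placed all four optics on their matching pads, one grasp each, and handed the job in at 46.7 s with the gripper open and the arm back at its start pose. `sign_off()` gives no verdict, so the results below are my own last camera checks.

- **Position:** each head is within about 3 mm of its pad centre, averaging the two cameras. The limit is 12 mm.
- **Alignment:** each optic's axis is within about 3° of its black line in nearly every reading; the limit is 15°. One reading disagreed: a top-camera fit on the mirror's top edge, where the knobs disturb the fit, gave 10°. The other three readings on the mirror gave about 3°.
- **Upright:** all four looked upright in both views. I measured head heights, which agreed with bases resting on the pads, but not tilt angles.
- **Iris and beam dump:** both were within 0.2 mm of their starting positions.
- **Camera disagreement:** the two cameras differ from each other by up to 5 mm. I averaged them, and pads and optics were measured the same way.

I left the small red lens and the orange pad alone.

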